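# Wedge a carved panel fast in the carver's holding board

### The arm

A 6-joint arm with a two-finger parallel gripper is mounted at the origin on the work surface. World frame = base frame: x ahead of the robot, y to its left, z up, the work surface at z = 0. Lengths are in m, angles in degrees, forces in N, time in s.
With the tool pointing down it reaches from about 0.275 to 0.75 m from the base axis. Payload 10.2 kg.
Tool frame: the origin (TCP) lies on the centre line of the jaws, within the pads' length; the fingertips stand 11 mm ahead of it and the grasp point (between the pads) lies 8 mm behind it; z points along the fingers, y is the line along which they close (so a half turn about z gives the same grasp; the last joint's range is limited). The gripper opens to 88 mm and grips with 3 to 60 N. Pads are 18 mm wide; open, the fingers measure 123 mm over their backs; the gripper's body (75 mm by 187 mm) begins 45 mm behind the grasp point.
Start: joints at [-80.982, 17.928, 85.812, -0, 76.261, -12.8], TCP at [0.195, -0.487, 0.25] pointing down, gripper open.
Joint ranges: [-168.41, 168.41], [-55.51, 124.54], [10.69, 146.95], [-70.63, 250.63], [1, 178], [-165.06, 165.06]. Speed limits (degrees/s): [136.94, 136.94, 172.46, 180, 180, 180].

### API

Orientations are given as [roll, pitch, yaw] about the fixed x, y, z axes, in that order (R = Rz(yaw) Ry(pitch) Rx(roll)).
In Python, from workcell import bot, effector, kinematics, monitor, eyes, spotter gives the robot as it stands. Calls block until the motion is done:
- bot.reach(position, orientation): joint-space move of the TCP to a pose.
- bot.servo_line(position, feed=0.15, rotation=None, threshold=None): straight line of the TCP; rotation=None keeps the orientation; feed is the mean speed in m/s. With threshold (N) it stops when the force on the tool has changed by that much, and returns True; else False.
- bot.movej(angles): joint-space move.
- effector.move_gripper(opening, grasp_force=None): opening from 0.0 (shut) to 1.0 (fully open); grasp_force is the grip in N (None keeps the last); returns when the fingers have stopped.
- bot.pause(seconds).
- kinematics.solve_ik(position, orientation): joint angles nearest the present ones, or None.
- monitor.state(): the state.
- eyes.grab_frame(name): name is "side" or "top"; returns (picture, depth): 480x640x3 uint8, blue, green, red; 480x640 float32, m along the optical axis (not along the pixel's ray), 0 where there is no reading.
- eyes.calibration(name): a dict with "mtx" (3x3 intrinsics, pixels), "D" ([k1, k2, p1, p2, k3] as OpenCV has them; the pictures are not rectified), "position" and "attitude" of the camera in the world. Camera axes: x right, y down, z forward; pixel columns grow to the right and rows downward; lengths in m; the calibration is good to about 2 mm. A picture is of the moment at which its call begins. calibration takes no time and is no camera call.
A pose or a line that the arm cannot do raises bot.MotionError and nothing moves.
- bot.close_job(): hands the job in; it is judged then, once.
Trained networks look in the newest picture that a camera, given by its name, has taken for a name from the list of things; names that differ only in an ending like _2 or _b are one class to them, and where a whole thing is asked for, a point or a joint stands for the part that bears it (a point fixed in the world has none). Each returns a list of dicts, best first, with "p" (0 to 1); they miss things now and then, are a little off and sometimes report something else, mostly with a low value. They report only what shows in the picture. A call takes as long as a camera call.
- spotter.silhouettes(camera, name): "region" (480x640 bool, what is visible of it) and "extent" ([centre column, centre row, width, height] in pixels, round what is visible of it).
- spotter.mark_of(camera, name): "location" ([column, row] in pixels: a listed point, or the origin of a listed thing).
The state is a dict: "t": time; "qpos": joint angles; "qvel": joint speeds; "joint_torque": joint torques, N m; "ee_pos": TCP position; "eef_rot": TCP orientation; "force": force on the tool from outside, world axes, zero at the start; "moment": the same for the moment, N m; "finger_gap": opening from 0.0 (shut) to 1.0 (fully open); "grip_force": force on a finger pad.
Only numpy, scipy, OpenCV 4.12 (cv2) and the standard library are available. Lean on these libraries where they do the work, as an engineer would, in place of code of your own. Each camera call takes 0.05 s, during which the arm holds its last target. There are 200 camera calls.

### The job

Get the carved openwork panel held for carving: draw the holding board's clamp bar fully back, lay the panel flat on the board (do not drop it) between fence and bar with one short end up against the end stop, and push the bar up so that the panel is tight against the fence. Then slide the thumb wedge firmly along its ramp until it jams, so that the bar stays pressed hard on the panel after you let go. Leave the other tools and materials where they are.

Things in the scene. Friction and masses are not known exactly. Their poses are not given: they have to be found in the camera images.
- holder: Carver's holding board, fixed to the bench: plywood bed 290 mm (x) by 335 mm (y), 18 mm thick. Origin on the underside; the bed runs from x = -140 to +150, y = -167.5 to +167.5 mm, top at z = 18 mm. x points away from the robot (turned up to 12 degrees), y left, z up. It carries fence, end stop, clamp bar and ramp cleat; the sizes below are in this frame.
- fence (a point): Middle of the face of the fence, a batten on the far side of the bed, at (x, y) = (+120, -10) mm of the holding board and half its height. It is 16 mm high, runs along y from -135 to +115 mm; the panel goes on its -x (robot's) side.
- end_stop (a point): Middle of the face of the end stop, a block 16 mm high at the left end of the fence, at (x, y) = (+92.5, +80) mm of the holding board; the face runs from x = +65 to +120 mm. The panel's short end goes against it, on its -y side.
- panel_seat (a point): On top of the bed at (x, y, z) = (+65, 0, +18) mm of the holding board: where the centre of the panel's underside belongs when the panel touches both fence and end stop. Axes as the holding board; the panel's x goes along the board's x.
- ramp (a point): Point on the ramp: the face, towards the bar, of a batten (cleat) 18 mm high and 36 mm wide screwed askew on the robot's side of the bed. At (x, y) = (-50.5, +10) mm of the holding board; the face runs from about y = -171 to +61 mm, x growing 1 mm per 6 mm of y, so the slot between bar and ramp narrows 1 in 6 towards +y.
- clamp_bar: Dark wooden clamp bar, 36 (x) by 210 (y) by 18 mm high; origin at the centre of its underside. Slides only along the holding board's x and stays where left (2.5 N to move). Its x in the board's frame: +42 mm at most; -20 fully drawn back towards the robot at its stop (122 mm left to the fence); -8 with the 110 mm panel tight on the fence. It starts too far in for the panel to fit.
- bar_grip (a point): Centre of the top of the upright grip block on the clamp bar, 22 mm (x) by 50 mm (y), 46 mm tall above the bar: its top is 64 mm above the bed, 82 mm above the bench, 30 mm to the +y side of the bar's middle. Can be gripped across its 22 mm from above; with the panel clamped, the panel's top is 40 mm below this point.
- wedge: Loose reddish thumb wedge, 150 mm long (y), 20 mm high, lying on the bed between bar and ramp; origin at mid-length on the underside. Straight side x = +12 mm, to the bar; tapered side to the ramp, 37 mm thick at the back end (y = -75), 12 mm at the thin end (y = +75). Starts drawn back; slides towards the board's +y. Jams near (-38, +10) mm of the board; 1 mm of slack at the bar lets it go 6 mm further.
- wedge_end (a point): Middle of the wedge's back end face (its y = -75 mm), 25 mm above its underside; the face is flat and can be pushed. The thumb block, 24 mm (x) by 34 mm (y), the hindmost part, rises to 54 mm above the underside and can be gripped. Low down, behind the jammed wedge, 38 mm lie between bar and ramp. Waxed, it locks by friction: pushed in with 12 to 20 N it holds, with under 6 N it does not.
- panel: Pale carved openwork panel, 110 (x) by 160 (y) by 24 mm thick, carved side up, about 0.2 kg, on the bench left or right of the holding board, long side roughly along the world's x. Origin at the centre of its underside. Two through windows 66 (x) by 50 mm (y), centred at y = -37 and +37; between them a crosspiece 24 mm wide (y = -12 to +12) to grip. Half a turn makes no difference.
- mallet: Turned wooden carver's mallet, 208 mm long, lying on the bench on the side where the panel is not. Origin below its middle. To be left alone.
- gouge_wide: Carving gouge with pale handle, 215 mm long, lying on the bench on the robot's side, to the left; to be left alone.
- gouge_slim: Carving gouge with dark handle, 215 mm long, lying on the bench on the robot's side, to the right; to be left alone.
- glue_bottle: White glue bottle, 60 mm across, 150 mm high, standing far left; to be left alone.
- dust_brush: Bench brush, 190 mm long, lying behind the holding board, to the right; to be left alone.
- pencil_pot: Blue pot, 72 mm across, 85 mm high, standing on the left; to be left alone.
- oilstone: Grey oilstone, 150 by 50 by 28 mm, lying on the right; to be left alone.

How it is judged:
By the outcome, as a careful person would: the job done as asked, in the order asked, and still so for the second after the job is handed in, with the robot touching nothing.
It also fails if it takes over 69 s, if anything falls off the work surface, if the arm or the gripper's body presses on something with over 40 N, if the wrist force passes 120 N, or if a joint passes its speed limit or range.

## Working session

There is one attempt and no reset: what is moved stays moved. The work goes in short steps, each a Python script; the robot and the scene stay as the last script left them, time stands still between calls to the robot, and variables do not carry over. Pictures are saved under pics/ and viewed, at most 10 in all, crops included, and the job is handed in when it is done.

```bash
mkdir -p pics
cat > h.py <<'E'
import numpy as np, cv2
from scipy.spatial.transform import Rotation as R
from workcell import bot, effector, kinematics, monitor, eyes, spotter
def cam(n):
    c=eyes.calibration(n); a=np.array(c["attitude"],float)
    Rm=a if a.shape==(3,3) else R.from_euler('xyz',a,degrees=True).as_matrix()
    return np.array(c["mtx"],float),np.array(c["D"],float),np.array(c["position"],float),Rm
def ray(n,uv):
    K,D,p,Rm=cam(n); q=cv2.undistortPoints(np.array(uv,float).reshape(-1,1,2),K,D).reshape(-1,2)
    return p,(np.c_[q,np.ones(len(q))])@Rm.T
def onz(n,uv,z):
    p,d=ray(n,uv); return p+d*((z-p[2])/d[:,2])[:,None]
def cloud(n,mask,dep):
    v,u=np.nonzero(mask&(dep>0)); p,d=ray(n,np.c_[u,v]); return p+d*dep[v,u][:,None]
def proj(n,P):
    K,D,p,Rm=cam(n); P=(np.array(P,float).reshape(-1,3)-p)@Rm
    return cv2.projectPoints(P,np.zeros(3),np.zeros(3),K,D)[0].reshape(-1,2)
E
python3 - <<'E'
from h import *
for n in("top","side"):
    im,d=eyes.grab_frame(n); cv2.imwrite(f"pics/{n}0.png",im); np.save(f"{n}0.npy",d)
    print(n,eyes.calibration(n))
    for k in("holder","fence","end_stop","panel_seat","ramp","clamp_bar","bar_grip","wedge","wedge_end","panel"):
        print(k,[(np.round(m["location"],1).tolist(),round(m["p"],2)) for m in spotter.mark_of(n,k)[:2]])
print(monitor.state())
E
```

```text
top {'mtx': array([[480.59913543,   0.        , 316.96187836],
       [  0.        , 480.59913543, 247.93852223],
       [  0.        ,   0.        ,   1.        ]]), 'D': array([-0.05101651,  0.        ,  0.        ,  0.        ,  0.        ]), 'position': array([ 0.41649763, -0.00148502,  1.34003245]), 'attitude': array([-173.60184269,    0.50502117,  -91.61936631])}
holder [([320.1, 250.1], 0.91), ([409.4, 325.0], 0.69)]
fence [([310.5, 209.0], 0.95), ([309.5, 224.4], 0.4)]
end_stop [([279.4, 221.9], 0.76)]
panel_seat [([308.9, 222.5], 0.73)]
ramp [([349.1, 258.1], 0.73), ([319.8, 268.2], 0.63)]
clamp_bar [([315.8, 242.1], 0.98), ([278.6, 219.7], 0.52)]
bar_grip [([304.5, 246.9], 0.66)]
wedge [([350.7, 260.0], 0.58)]
wedge_end []
panel [([190.5, 266.5], 0.65), ([310.7, 206.9], 0.41)]
side {'mtx': array([[475.08756127,   0.        , 327.39366718],
       [  0.        , 475.08756127, 234.57270834],
       [  0.        ,   0.        ,   1.        ]]), 'D': array([0.01493218, 0.        , 0.        , 0.        , 0.        ]), 'position': array([0.25559703, 0.82419434, 0.92161791]), 'at
[... 480 characters left out ...]
panel [([284.5, 371.6], 0.79)]
{'t': 1.1, 'qpos': array([-8.09815663e+01,  1.79280299e+01,  8.58126946e+01,  9.41579756e-05,
        7.62626815e+01, -1.27984923e+01]), 'qvel': array([ 0.0566413 ,  0.01795403,  0.10365144,  0.07258876,  0.01267575,
       -0.1720014 ]), 'joint_torque': array([ 2.89729951e-04, -4.02114022e+01, -2.52419168e+01,  6.95257075e-02,
        3.19165376e-02, -8.92560820e-06]), 'ee_pos': array([ 0.19511184, -0.48739011,  0.24971326]), 'eef_rot': array([-1.79996699e+02, -8.43692428e-04,  2.18169036e+01]), 'force': array([-0.08191749,  0.0304018 , -0.12304006]), 'moment': array([ 0.036434  , -0.04504125, -0.0487816 ]), 'grip_force': 0.0, 'finger_gap': 1.0013194833942822}
```

View pics/top0.png

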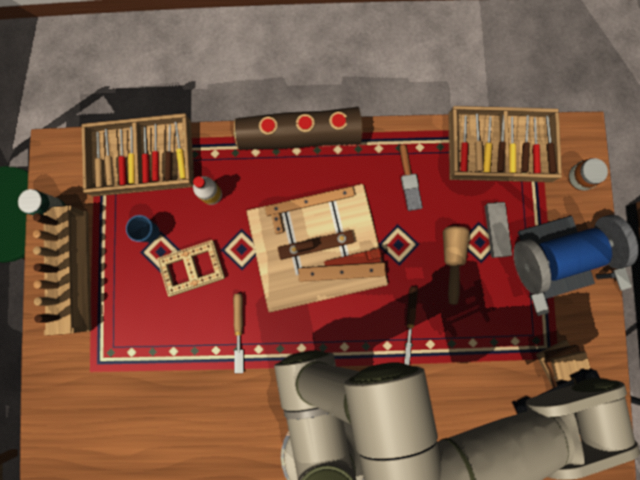

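View pics/side0.png

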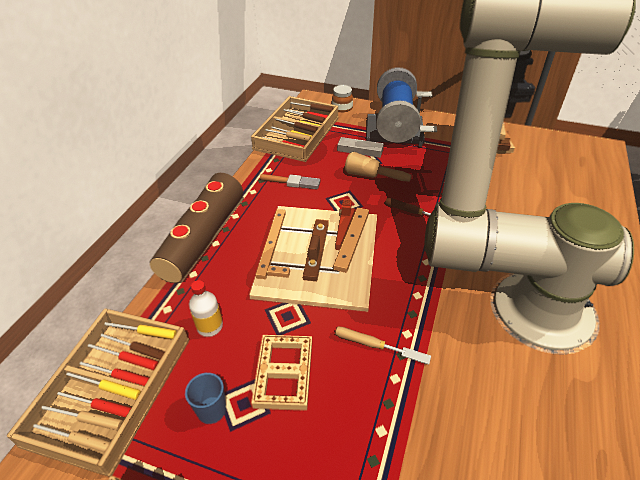

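The overview shows the panel on the left, at about (192,267) in the top view, with the holder around (317,247), the bar at (316,243) and the wedge hidden close to the ramp at about (350,262). Next I fit the holder and panel poses.

```bash
cat >> h.py <<'E'
def sil(n,k):
    s=spotter.silhouettes(n,k); return s[0]["region"] if s else None
def rect(n,mask,z):
    """min-area rectangle of a mask's outline mapped to the plane z: centre, angle of long side, sizes"""
    c=max(cv2.findContours(mask.astype(np.uint8),cv2.RETR_EXTERNAL,cv2.CHAIN_APPROX_NONE)[0],key=cv2.contourArea).reshape(-1,2)
    P=onz(n,c,z)[:,:2]*1000
    (x,y),(w,h),a=cv2.minAreaRect(P.astype(np.float32))
    return (round(x,1),round(y,1)),(round(w,1),round(h,1)),round(a,1)
E
python3 - <<'E'
from h import *
from scipy.optimize import least_squares
M={"holder":(0,0,0),"fence":(.12,-.01,.026),"end_stop":(.0925,.08,.026),"panel_seat":(.065,0,.018)}
obs=[]
for n in("top","side"):
    for k in M:
        m=spotter.mark_of(n,k); 
        if m and m[0]["p"]>.5: obs.append((n,k,np.array(m[0]["location"])))
    im,_=eyes.grab_frame(n); d=np.load(n+"0.npy")
    for k,z in(("holder",.018),("panel",.024)):
        s=sil(n,k)
        if s is None: print(n,k,None);continue
        print(n,k,rect(n,s,z)); C=cloud(n,s,d); print(np.percentile(C[:,2],[5,50,95]).round(4))
def P(p,q):
    return np.array([p[0],p[1],0])+R.from_euler('z',p[2]).apply(q)
f=lambda p:np.concatenate([proj(n,P(p,M[k]))[0]-o for n,k,o in obs])
r=least_squares(f,[.41,0,0],loss='soft_l1'); p=r.x
print("holder",p[:2],np.degrees(p[2]));print([(o[0],o[1],f_) for o,f_ in zip(obs,f(p).reshape(-1,2).round(1).tolist())])
for n,k,z in(("top","bar_grip",.082),("side","bar_grip",.082),("side","wedge",.018),("top","wedge",.018),("side","wedge_end",.043),("top","clamp_bar",.018),("side","clamp_bar",.018),("side","panel",0),("top","panel",0)):
    for m in spotter.mark_of(n,k)[:2]:
        w=onz(n,m["location"],z)[0]; print(n,k,m["p"],w.round(4),(R.from_euler('z',-p[2]).apply(w-[p[0],p[1],0])*1000).round(1))
E
```

```text
top holder ((569.1, 7.4), (292.2, 337.0), 11.1)
[0.0142 0.0196 0.0388]
top panel ((519.6, 356.5), (114.7, 167.9), 16.9)
[0.0047 0.0236 0.0286]
side holder ((566.8, 7.1), (292.9, 365.9), 11.2)
[0.0139 0.0183 0.0372]
side panel ((516.5, 364.7), (111.1, 170.7), 17.1)
[0.0068 0.0236 0.0267]
holder [0.56397032 0.01508898] 10.139975272119663
[('top', 'holder', [-6.3, -1.0]), ('top', 'fence', [-2.1, -3.6]), ('top', 'end_stop', [-0.8, -0.4]), ('top', 'panel_seat', [0.0, 3.2]), ('side', 'holder', [1.2, -0.0]), ('side', 'fence', [-0.2, -1.3]), ('side', 'end_stop', [1.5, -0.9]), ('side', 'panel_seat', [0.3, -2.0])]
top bar_grip 0.93 [0.5672 0.0401 0.082 ] [ 7.5 24.  82. ]
side bar_grip 0.92 [0.5731 0.0402 0.082 ] [13.4 23.1 82. ]
side wedge 0.71 [ 0.5301 -0.0901  0.018 ] [-51.9 -97.6  18. ]
side wedge_end 0.78 [ 0.5346 -0.1556  0.043 ] [ -59.  -162.9   43. ]
top clamp_bar 0.86 [0.5818 0.0137 0.018 ] [17.3 -4.5 18. ]
side clamp_bar 0.87 [0.5684 0.0236 0.018 ] [ 5.8  7.6 18. ]
side panel 0.79 [0.5181 0.3599 0.    ] [ 15.5 347.5   0. ]
side panel 0.57 [ 0.6037 -0.039   0.    ] [ 29.5 -60.3   0. ]
top panel 0.85 [0.5236 0.3643 0.    ] [ 21.7 350.8   0. ]
top panel 0.32 [ 0.5281 -0.0864  0.    ] [-53.1 -93.6   0. ]
```

```bash
cat >> h.py <<'E'
H=np.array([.5642,.0065]); YAW=11.1
Rz=R.from_euler('z',YAW,degrees=True)
def W(x,y,z): return (Rz.apply([x/1000,y/1000,0])+[H[0],H[1],z/1000+.018]).tolist()   # mm board, z above bed
def B(): return ((Rz.inv().apply(np.array(monitor.state()["ee_pos"])-[H[0],H[1],.018]))*1000).round(1)
def S(): s=monitor.state(); print("t",round(s["t"],1),"board",B(),"F",Rz.inv().apply(s["force"]).round(1),"gap",round(s["finger_gap"]*88,1),"gf",round(s["grip_force"],1))
E
python3 - <<'E'
from h import *
O=[180,0,YAW+90]
effector.move_gripper(.75)
bot.reach(W(12,30,120),O); S()
print(bot.servo_line(W(12,30,42),.12,threshold=8)); S()
effector.move_gripper(0,30); S()
b=B(); print(bot.servo_line(W(-15,b[1],b[2]),.06,threshold=25)); S()
b=B(); print(bot.servo_line(W(-32,b[1],b[2]),.02,threshold=12)); S()
im,_=eyes.grab_frame("side"); cv2.imwrite("pics/side1.png",cv2.resize(im[150:350,200:440],(720,600)))
E
```

```text
t 5.1 board [ 12.   29.2 120.2] F [0.3 0.  0.4] gap 65.8 gf 0.0
False
t 5.9 board [12.4 29.8 42.7] F [0.3 0.4 0.5] gap 66.1 gf 0.0
t 6.6 board [11.8 30.  42. ] F [-2.  -0.5  1.3] gap 21.9 gf 30.0
False
t 7.2 board [-15.3  29.9  42. ] F [-2.2 -1.2  2. ] gap 21.7 gf 30.0
True
t 7.7 board [-20.8  29.8  42. ] F [2.1 0.6 0.4] gap 21.6 gf 30.0
```

View pics/side1.png

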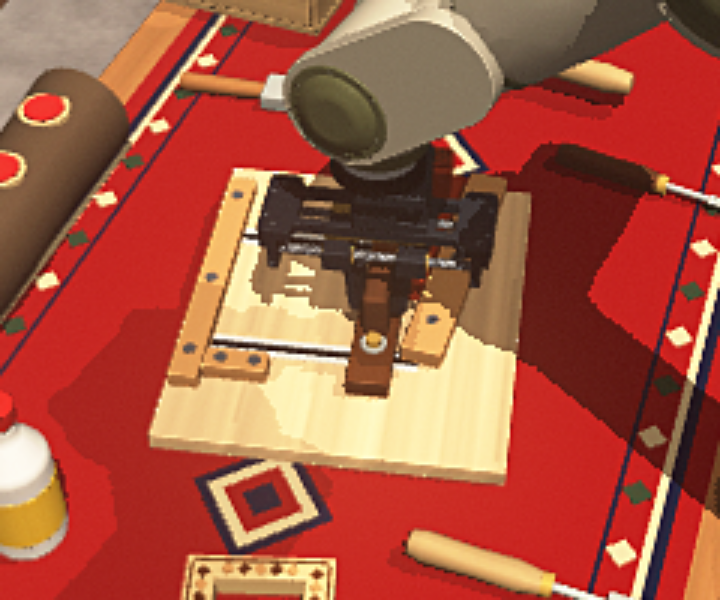

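The crop shows the gripper holding the grip block with the bar drawn back (bar end at (370,375)), and my holder frame agrees with the -20 mm stop to within 1 mm. Now the panel.

Run:
```python
from h import *
b=B(); effector.move_gripper(.6); bot.servo_line(W(b[0],b[1],140),.25)
effector.move_gripper(.55)
P=[.520,.359]; O=[180,0,17]
q=kinematics.solve_ik([*P,.15],O); print(q)
bot.reach([*P,.12],O); S()
print(bot.servo_line([*P,.016],.1,threshold=6)); S()
effector.move_gripper(0,35); S(); print(monitor.state()["ee_pos"])
p=monitor.state()["ee_pos"]; bot.servo_line([p[0],p[1],.13],.15); S()
for n in("top","side"):
    eyes.grab_frame(n); s=sil(n,"panel"); print(rect(n,s,.139) if s is not None else None)
im,_=eyes.grab_frame("side"); cv2.imwrite("pics/side2.png",im)
```

```text
[ 2.40147387e+01  3.61754495e+01  7.32074862e+01 -2.54444375e-14
  7.06170643e+01  9.70147387e+01]
t 11.0 board [ 24.6 354.  102. ] F [-0.3 -0.4  0.2] gap 48.6 gf 0.0
False
t 12.2 board [ 24.9 354.5  -1.3] F [0.2 1.5 0.1] gap 48.3 gf 0.0
t 12.7 board [ 24.6 354.5  -1.7] F [-0.5  0.7  2.1] gap 23.8 gf 35.0
[0.52008636 0.35910992 0.01625759]
t 13.6 board [ 24.1 354.4 110.8] F [-0.1  0.4 -2.1] gap 23.8 gf 35.0
((528.7, 307.1), (111.5, 73.2), 16.8)
((515.1, 367.1), (111.5, 173.4), 16.6)
```

View pics/side2.png

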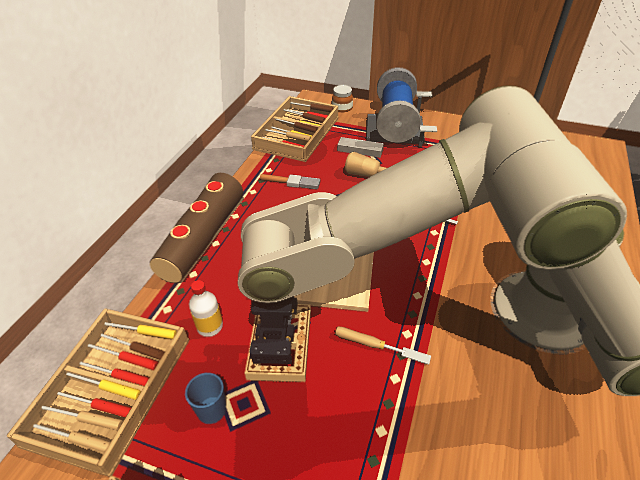

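The picture shows the panel level in the gripper at (277,345), and the rest of the scene is undisturbed. Now seating it.

Run:
```python
from h import *
O=[180,0,YAW]
bot.reach(W(58.5,-10,100),O); S()
print(bot.servo_line(W(58.5,-10,24),.1,threshold=10)); S()
print(bot.servo_line(W(58.5,-10,12),.015,threshold=3)); S()
b=B(); print(bot.servo_line(W(58.5,10,b[2]+.3),.02,threshold=6)); S()
b=B(); print(bot.servo_line(W(75,b[1]-.3,b[2]),.02,threshold=6)); S()
b=B(); print(bot.servo_line(W(b[0]-.3,b[1]+4,b[2]),.015,threshold=5)); S()
im,_=eyes.grab_frame("side"); cv2.imwrite("pics/side3.png",cv2.resize(im[150:350,200:440],(720,600)))
```

```text
t 15.2 board [ 58.7  -8.8 100. ] F [ 0.6  1.2 -1.9] gap 23.8 gf 35.0
False
t 16.1 board [ 58.9 -10.1  24.7] F [-0.1 -0.2 -2. ] gap 23.6 gf 35.0
True
t 16.7 board [ 58.5 -10.   16.2] F [-1.   0.6  4.6] gap 23.5 gf 35.0
True
t 17.3 board [58.4  2.8 16.2] F [-0.2 -1.5  3.3] gap 23.8 gf 35.0
True
t 17.8 board [64.7  2.4 16.2] F [-2.9  0.7  6.1] gap 24.3 gf 35.0
True
t 18.0 board [64.6  2.8 16.2] F [0.4 0.3 3.9] gap 23.9 gf 35.0
```

View pics/side3.png

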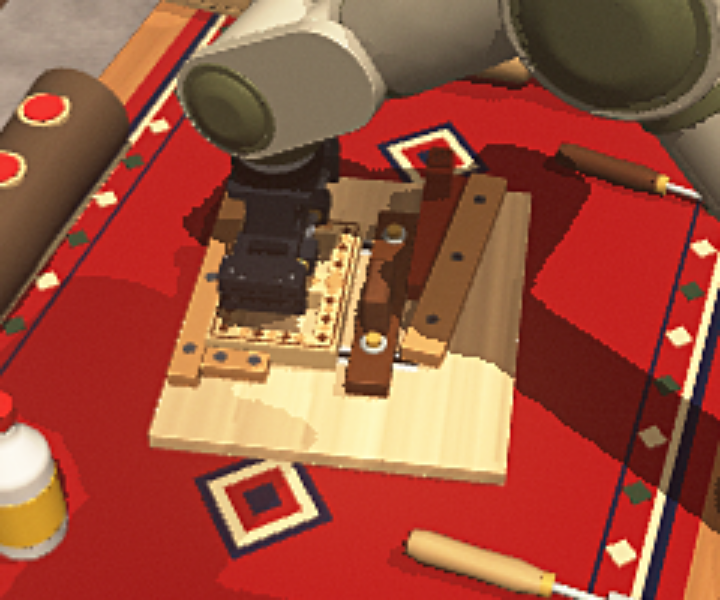

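The panel sits against the end stop (face near (250,360)) and the fence, with a gap to the bar. The wedge lies drawn back along the ramp. Next: release the panel, then push the bar up.

Run:
```python
from h import *
effector.move_gripper(.52); S()
b=B(); bot.servo_line(W(b[0],b[1],110),.15)
effector.move_gripper(.7)
bot.reach(W(-20.8,31,105),[180,0,YAW+90])
print(bot.servo_line(W(-20.8,31,42),.1,threshold=8)); S()
effector.move_gripper(0,40); S()
b=B(); print(bot.servo_line(W(-12,b[1],b[2]),.04,threshold=15)); S()
print(bot.servo_line(W(2,b[1],b[2]),.015,threshold=18)); S()
effector.move_gripper(.6); S()
b=B(); bot.servo_line(W(b[0],b[1],130),.2)
effector.move_gripper(0,30)
bot.reach(W(40,-120,180),[180,0,YAW]) if 0 else None
im,_=eyes.grab_frame("side"); cv2.imwrite("pics/side4.png",cv2.resize(im[150:350,200:440],(720,600)))
for n in("side","top"):
    eyes.grab_frame(n)
    for k,z in(("wedge_end",.043),("wedge",.018)):
        for m in spotter.mark_of(n,k)[:2]:
            w=onz(n,m["location"],z)[0]; print(n,k,round(m["p"],2),(Rz.inv().apply(w-[H[0],H[1],0])*1000).round(1))
```

```text
t 18.6 board [63.9  2.8 16. ] F [-0.1  0.4  0.2] gap 46.0 gf 0.0
False
t 22.0 board [-20.5  30.9  42.5] F [ 0.1  0.5 -0.1] gap 61.8 gf 0.0
t 22.7 board [-20.7  31.   42.1] F [ 0.1 -0.2  1. ] gap 21.6 gf 40.0
False
t 23.0 board [-11.3  31.   42.1] F [ 2.2  1.  -1.4] gap 21.7 gf 40.0
True
t 23.5 board [-8.7 31.  42.1] F [-2.6 -0.5  4.7] gap 21.4 gf 40.0
t 24.1 board [-9.2 31.3 41.5] F [1.3 0.  0.1] gap 52.4 gf 0.0
side wedge_end 0.55 [ -50.5 -146.9   43. ]
side wedge 0.88 [-56.5 -88.8  18. ]
top wedge_end 0.71 [ -56.6 -162.3   43. ]
top wedge 0.89 [-61.1 -81.8  18. ]
```

View pics/side4.png

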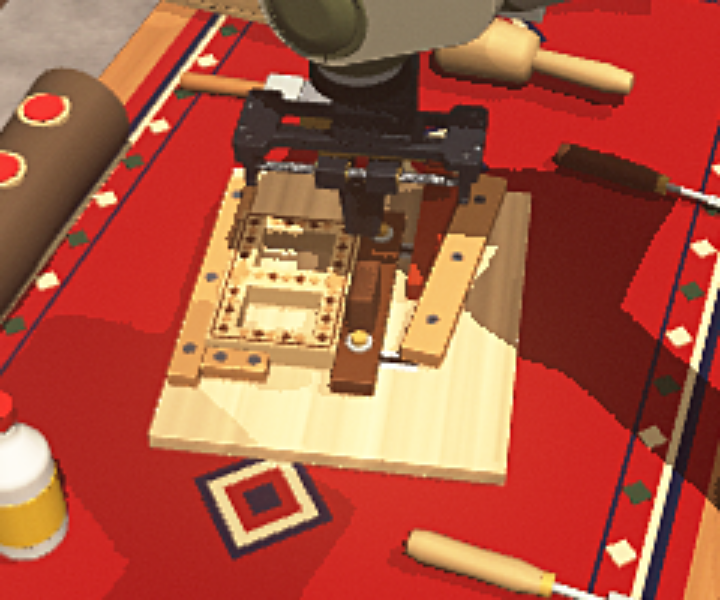

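The panel is clamped between the bar and the fence, with the bar at -8. The wedge is still drawn back (red, near (425,220)). Now I push the wedge home.

Run:
```python
from h import *
bot.reach(W(-57,-200,110),[180,0,YAW+90]); S()
print(bot.servo_line(W(-57,-200,33),.12,threshold=8)); S()
print(bot.servo_line(W(-55,-150,33),.04,threshold=8)); S()
b=B(); print(bot.servo_line(W(-47,-85,33),.05,threshold=12)); S()
b=B(); print(bot.servo_line(W(-44,-40,33),.015,threshold=15)); S()
im,_=eyes.grab_frame("side"); cv2.imwrite("pics/side5.png",cv2.resize(im[150:350,200:440],(720,600)))
```

```text
t 26.9 board [ -56.6 -198.9  110.1] F [0.  0.1 0.4] gap 0.3 gf 0.0
False
t 27.7 board [ -56.5 -200.1   33.7] F [-0.1  0.6  0.2] gap 0.7 gf 0.0
False
t 29.1 board [ -55.  -150.2   33. ] F [-0.   0.8  0.3] gap 0.4 gf 0.0
False
t 30.5 board [-47.2 -85.1  32.9] F [-0.4  0.2 -0.1] gap 0.4 gf 0.0
True
t 31.8 board [-46.1 -73.   33.1] F [-1.7 -1.8  0.8] gap 0.4 gf 1.1
```

View pics/side5.png

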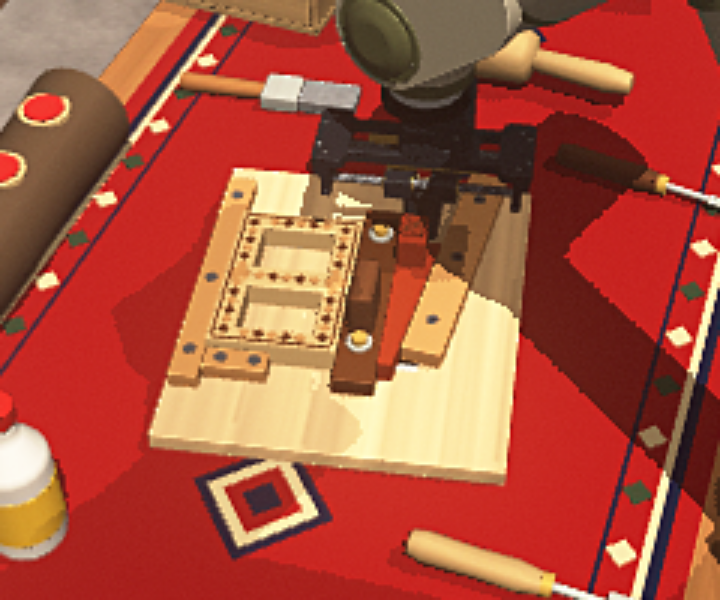

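The wedge is home along the ramp with its thumb block at (412,240), close to the predicted jam point. I'll press again to confirm that it is firm.

Run:
```python
from h import *
for i in range(2):
    b=B(); print(bot.servo_line(W(-45,b[1]+15,33),.008,threshold=17)); S()
b=B(); bot.servo_line(W(b[0]-1,b[1]-25,33),.08); S()
bot.servo_line(W(b[0]-1,b[1]-30,140),.2); S()
bot.reach([.35,-.30,.3],[180,0,YAW+90])
im,_=eyes.grab_frame("side"); cv2.imwrite("pics/side6.png",cv2.resize(im[150:350,200:440],(720,600)))
```

```text
True
t 32.5 board [-46.1 -73.1  32.9] F [-0.1 -1.9  2. ] gap 0.6 gf 1.1
True
t 33.1 board [-46.1 -73.1  32.9] F [-0.  -2.2  2.1] gap 0.5 gf 1.2
t 33.6 board [-47.3 -98.4  32.8] F [-0.2 -0.1  0.2] gap 0.6 gf 0.0
t 34.3 board [ -47.5 -102.6  138.9] F [ 0.3 -0.5 -0.2] gap 0.9 gf 0.0
```

View pics/side6.png

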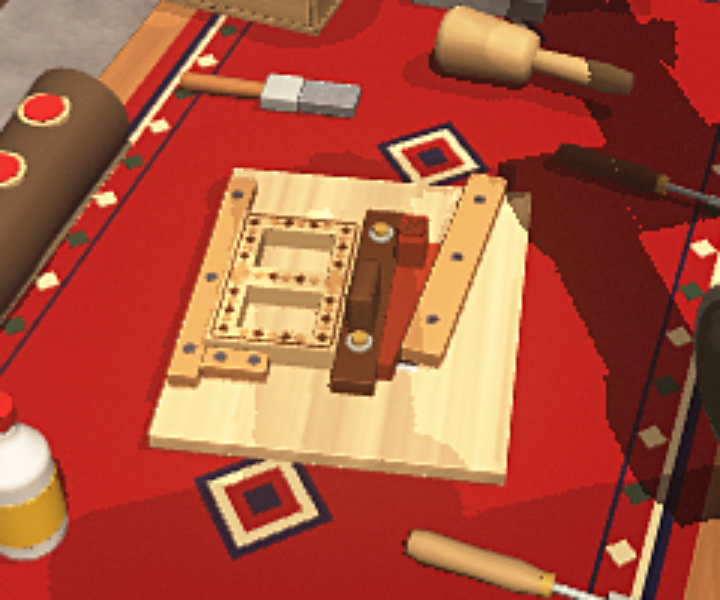

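The panel stays tight between bar and fence with its end at the stop, and the jammed wedge (thumb block at (412,240)) did not move under two further 17 N pushes. Handing in.

```bash
python3 -c "
from h import *
print(bot.close_job())"
```

```text
the job is handed in; nothing more can be done
None
```

The job is handed in at about 36 s of the 69 s limit: the panel lies flat against the end stop, clamped tight to the fence by the bar, and the wedge is jammed and did not move when I pressed it again at about 17 N.

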